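# Shut the tapered tap of the plant waterer and put its lid on

## Task

Close up the plant waterer on the desk. Turn the wooden T-handle of its tap clockwise (seen from above) until it lies square across the tap pipe, pressing it down as you turn, so that the loose tapered plug works its way fully home and stays there; do not ram it straight down before turning it, nor turn it all the way round before pressing. Also set the lid gently on the crock so that it sits flat in the mouth, let go of everything, and leave the other things on the desk where they are.

Things in the scene. Friction and masses are not known exactly. Their poses are not given: they have to be found in the camera images.
- tap_face (a point): Centre of the flat top of the tap's fixed wooden barrel (upright cylinder, 44 mm diameter), 125 mm above the desk. A level wooden pipe (26 mm diameter, axis 98 mm above the desk) runs through the barrel from the crock. This frame's -x points along the pipe away from the crock, whose axis is 150 mm off along +x; z is up. The whole waterer is fixed; its place and yaw vary.
- tap_handle (a point): Centre of the plug's T-handle, a level dark wooden bar 84 mm long (its x axis), 14 mm thick (y), 24 mm high (z), on the plug's axis above tap_face: 50 mm above that face when the plug is loose, 42 mm when fully home. Below the bar: a stem 13 mm thick, then a collar 34 mm wide, 10 mm high, its underside 42 mm below the bar's centre, which meets the barrel's face when home.
- plug_turn (a joint): Turn of the plug in rad, growing clockwise seen from above. 0: handle along the pipe (open); 1.571: square across the pipe (shut). Starts at 0.1 to 0.55. It can go on to 2.3. Friction grows with depth, up to 0.2 to 0.3 N m, so grip the bar well.
- plug_depth (a joint): How far the plug has gone down its taper, m: 0 loose, 0.008 fully home (collar on the barrel). Starts at 0 to 0.001. Friction keeps it where it is left. The deeper, the tighter: the last millimetres take some 20 N straight down, but only 5 to 10 N while it is being turned. Turning without pressing does not bring it down.
- handle_end (a point): Point in one end of the T-handle bar, 40 mm from the plug's axis at the bar's mid-height (the end that points away from the crock when the tap is open).
- mouth (a point): Centre of the open round mouth of the white stoneware crock, level with its rim, 200 mm above the desk; inner diameter 108 mm, outer 120 mm. The crock stands on a wooden block 130 mm square and 50 mm high, all fixed.
- lid_knob (a point): Centre of the lid's round knob (32 mm diameter, 22 mm high). The lid is a wooden disc, 128 mm wide, 10 mm thick, with a locating boss 92 mm wide, 12 mm deep beneath, lying right way up on the desk; about 0.16 kg. Disc's underside (rests on the crock's rim) 31 mm below this point, boss's underside 43 mm below. z is the lid's axis.
- mug: White cup, 68 mm in diameter and 66 mm high, standing on the desk under the spout; origin at the centre of its underside. Leave alone.
- camera: Black camera, 130 mm wide, 100 mm high; origin under its centre. Leave alone.
- pencil_cup: White cup of pencils, 72 mm in diameter, 135 mm high with the pencils; origin under its centre. Leave alone.
- plant: Small plant in a grey pot 86 mm in diameter, 140 mm high; origin under its centre. Leave alone.
There are look-alikes about, which are no part of the job. Of the things shaped like the part that bears lid_knob, the wooden one is meant.

How it is judged (in metres and radians):
On the way:
1. the plug is pressed at least 3 mm into its taper while its handle is still at least 0.2 rad short of square (value of joint plug_depth above 0.003 m and value of joint plug_turn below 1.37 rad), for 0.02 s.
At the end, for the whole second after the job is handed in: The handle is square across the pipe within 0.17 rad, the plug at least 6.2 mm of its 8 mm down, and both stay so when released; the lid rests flat on the crock's rim with its boss in the mouth (knob within 11 mm of the mouth's axis, 27 to 34 mm above the rim, tilt under 0.05 rad), at rest (value of joint plug_turn between 1.4 and 1.74 rad and value of joint plug_depth above 0.0062 m and horizontal distance between lid_knob and mouth below 0.011 m and z of lid_knob in the frame of mouth between 0.027 and 0.034 m and angle between lid_knob's own z axis and vertical below 0.05 rad and angular speed of lid below 0.1 rad/s); the robot touches nothing.
It fails at once if the plug is rammed more than 6 mm down before the handle has been turned by some 0.4 rad (value of joint plug_depth above 0.006 m and distance of handle_end from where it was at the start of the episode below 0.0175 m).
It fails at once if the lid is dropped (falls freely at over 0.6 m/s) (linear speed of lid above 0.6 m/s and contact force between the fingers and lid below 0.05 N).
It fails at once if the cup under the spout, the camera, the pencil cup or the plant is shifted by 30 mm (distance of any of mug, camera, pencil_cup, plant from where it was at the start of the episode above 0.03 m).
It also fails if it takes over 59 s, if anything falls off the work surface, if the arm or the gripper's body presses on something with over 40 N, if the wrist force passes 120 N, or if a joint passes its speed limit or range.

## Robot

A 6-joint arm with a two-finger parallel gripper is mounted at the origin on the work surface. World frame = base frame: x ahead of the robot, y to its left, z up, the work surface at z = 0. Lengths are in mm, angles in rad, forces in N, time in s.
With the tool pointing down it reaches from about 325 to 875 mm from the base axis. Payload 4.4 kg.
Tool frame: the origin (TCP) lies on the centre line of the jaws, within the pads' length; the fingertips stand ahead of it and the grasp point (between the pads) lies 6 mm ahead of it (ctrl.tcp_to_tips is the z of the fingertips in the tool frame, in mm); z points along the fingers, y is the line along which they close (so a half turn about z gives the same grasp; the last joint's range is limited). The gripper opens to 85 mm and grips with 20 to 120 N. Pads are 22 mm wide; open, the fingers measure 114 mm over their backs; the gripper's body (76 mm by 85 mm) begins 54 mm behind the grasp point. The pads swing forward as they close: fully open they stand 13 mm farther back than shut.
Start: joints at [1.008, 0.207, 1.542, -0, 1.393, -0.15], TCP at [230.159, 526.929, 256.282] pointing down, gripper open.
Joint ranges: [-2.73, 2.73], [-0.86, 2.22], [0.23, 2.46], [-1.11, 4.25], [0.08, 2.63], [-2.82, 2.82]. Speed limits (rad/s): [2.79, 2.79, 3.14, 3.14, 3.14, 3.14].

## Interface

Orientations are given as a 3x3 rotation matrix whose columns are the frame's x, y, z axes.
In Python, from plant import ctrl, sensors, optics gives the robot as it stands. Calls block until the motion is done:
- ctrl.move_ptp(position, orientation): joint-space move of the TCP to a pose.
- ctrl.move_l(position, rot=None, vel=150, threshold=None): straight line of the TCP; rot=None keeps the orientation; vel is the mean speed in mm/s. With threshold (N) it stops when the force on the tool has changed by that much, and returns True; else False.
- ctrl.set_joints(angles): joint-space move.
- ctrl.gripper_to(opening, force=None): finger opening in mm; force is the grip in N (None keeps the last); returns when the fingers have stopped.
- ctrl.hold(seconds).
- ctrl.solve_ik(position, orientation): joint angles nearest the present ones, or None.
- sensors.read_state(): the state.
- optics.grab_frame(name): name is "scene" or "top" or "wrist"; returns (picture, depth): 384x512x3 uint8, red, green, blue; 384x512 float32, mm along the optical axis (not along the pixel's ray), 0 where there is no reading.
- optics.camera_params(name): a dict with "mtx" (3x3 intrinsics, pixels), "R" (3x3) and "t" (3): a world point X has camera coordinates R X + t; the wrist camera has in their place "T_tool_cam" (4x4, takes a point from camera to tool coordinates, whose origin is the TCP and whose axes are the flange's). Camera axes: x right, y down, z forward; pixel columns grow to the right and rows downward; lengths in mm; the calibration is good to about 2 mm. A picture is of the moment at which its call begins: read the wrist's pose just before it. camera_params takes no time and is no camera call.
A pose or a line that the arm cannot do raises ctrl.MotionError and nothing moves.
- ctrl.finish_job(): hands the job in; it is judged then, once.
The state is a dict: "t": time; "q": joint angles; "qvel": joint speeds; "tau": joint torques, N m; "eef_pos": TCP position; "eef_rot": TCP orientation; "force": force on the tool from outside, world axes, zero at the start; "wrist_torque": the same for the moment, N m; "grip_width": finger opening in mm; "grasp_force": force on a finger pad.
Only numpy, scipy, OpenCV 4.12 (cv2) and the standard library are available. Lean on these libraries where they do the work, as an engineer would, in place of code of your own. Each camera call takes 0.05 s, during which the arm holds its last target. There are 200 camera calls.

## Working session

There is one attempt and no reset: what is moved stays moved. The work goes in short steps, each a Python script; the robot and the scene stay as the last script left them, time stands still between calls to the robot, and variables do not carry over. Pictures are saved under pics/ and viewed, at most 10 in all, crops included, and the job is handed in when it is done.

```bash
mkdir -p pics; ls; python3 - <<'E'
from plant import ctrl,sensors,optics
import cv2,numpy as np
s=sensors.read_state();print(s['t'],s['eef_pos'],s['eef_rot'],ctrl.tcp_to_tips)
for n in("scene","top"):
    p,d=optics.grab_frame(n);np.savez(f"{n}.npz",p=p,d=d);cv2.imwrite(f"pics/{n}.png",p[:,:,::-1])
    c=optics.camera_params(n);print(n,c)
E
```

```text
pics
0.0 [229.73715985 526.31575774 255.08725039] [[-9.16410936e-01  4.00236592e-01 -1.29113540e-03]
 [ 4.00238493e-01  9.16408822e-01 -2.00473744e-03]
 [ 3.80838596e-04 -2.35392540e-03 -9.99997157e-01]] 25.0
scene {'mtx': array([[379.89029483,   0.        , 253.78434729],
       [  0.        , 379.89029483, 193.29848938],
       [  0.        ,   0.        ,   1.        ]]), 'R': array([[ 0.69663962,  0.71728257,  0.01410494],
       [ 0.55289014, -0.52424216, -0.6476748 ],
       [-0.45717144,  0.45899441, -0.76178633]]), 't': array([-390.88706374, -202.91268488, 1538.301171  ])}
top {'mtx': array([[433.43134467,   0.        , 257.6696602 ],
       [  0.        , 433.43134467, 185.45443802],
       [  0.        ,   0.        ,   1.        ]]), 'R': array([[-0.02454839, -0.99946164, -0.02176709],
       [-0.98367417,  0.02803207, -0.177762  ],
       [ 0.17827647,  0.01704796, -0.98383274]]), 't': array([  41.82408722,  567.30191206, 1332.09387628])}
```

View pics/scene.png

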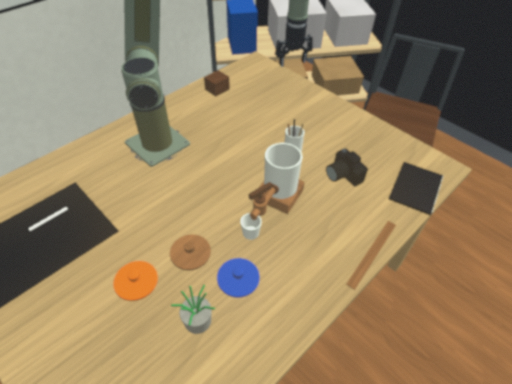

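View pics/top.png

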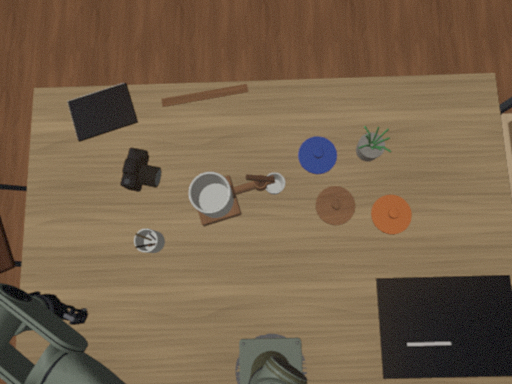

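The wooden lid is at about (335,205) in the top view, between the blue (318,155) and orange (391,214) look-alikes. The crock mouth is at (210,194) and the dark handle near (260,180), over the mug at (275,183). Next I'll take positions from depth.

```bash
cat > h.py <<'E'
import numpy as np,cv2
from plant import ctrl,sensors,optics
def cloud(d,K,R,t):
    v,u=np.mgrid[:d.shape[0],:d.shape[1]]
    c=np.stack([(u-K[0,2])/K[0,0]*d,(v-K[1,2])/K[1,1]*d,d],-1)
    return np.where(d[...,None]>0,(c-t)@R,np.nan)   # R^T(c-t)
def fixed(n,fr=None):
    p,d=fr or optics.grab_frame(n);c=optics.camera_params(n)
    return p,cloud(d,c['mtx'],c['R'],c['t'])
def wrist():
    s=sensors.read_state();p,d=optics.grab_frame("wrist");c=optics.camera_params("wrist");T=c['T_tool_cam']
    Rw=s['eef_rot']@T[:3,:3];o=s['eef_rot']@T[:3,3]+s['eef_pos']
    R=Rw.T;return p,cloud(d,c['mtx'],R,-R@o)
def circ(P):
    A=np.c_[P[:,:2],np.ones(len(P))];a=np.linalg.lstsq(A,(P[:,:2]**2).sum(1),rcond=None)[0]
    c=a[:2]/2;return c,np.sqrt(a[2]+c@c)
def down(yaw): # tool x at yaw, z down
    c,s=np.cos(yaw),np.sin(yaw);return np.array([[c,s,0],[s,-c,0],[0,0,-1.]])
E
python3 - <<'E'
from h import *
for n in("top","scene"):
    f=np.load(n+".npz");p,X=fixed(n,(f['p'],f['d']))
    hsv=cv2.cvtColor(p,cv2.COLOR_RGB2HSV)
    z=X[...,2]
    if n=="top": m0=np.array([.0,0])
    def box(x0,x1,y0,y1): 
        m=np.zeros(z.shape,bool);m[y0:y1,x0:x1]=1;return m
    if n=="top": B=dict(crock=box(180,240,160,225),tap=box(233,285,168,200),lid=box(310,358,182,228))
    else: B=dict(crock=box(255,310,138,215),tap=box(240,282,178,225),lid=box(165,213,232,275))
    Q=X[B['crock']&(z>193)&(z<208)];print(n,'rim',len(Q),circ(Q),np.median(Q,0))
    for lo,hi in((90,120),(155,200),):
        Q=X[B['tap']&(z>lo)&(z<hi)];print('tap',lo,hi,len(Q),Q.mean(0),np.median(Q,0))
        if len(Q)>5:
            q=Q[:,:2]-Q[:,:2].mean(0);w,V=np.linalg.eigh(q.T@q);a=V[:,1];print('dir',np.arctan2(a[1],a[0]),'ext',np.ptp(q@a),np.ptp(q@V[:,0]),'mid',Q[:,:2].mean(0)+a*((q@a).max()+(q@a).min())/2)
    Q=X[B['lid']&(z>10)];print('lid',len(Q),np.nanmean(Q,0),(Q[:,:2].min(0)+Q[:,:2].max(0))/2,np.ptp(Q,0))
    K=X[B['lid']&(z>34)];print('knob',len(K),K.mean(0) if len(K) else 0)
    print('pencil etc z>30 max');
    for nm,b in (dict(mug=box(262,290,170,198),cam=box(115,165,140,195),pen=box(130,162,225,255),plant=box(350,395,120,165))if n=="top" else{}).items():
        Q=X[b&(z>20)];print(nm,np.median(Q,0),Q.min(0),Q.max(0))
    if n=="top":cv2.imwrite("pics/tap.png",cv2.resize(p[150:230,170:300,::-1],None,fx=6,fy=6,interpolation=2))
E
```

```text
top rim 289 (array([526.08648946, 162.47955493]), np.float64(56.61290644741138)) [525.42090111 163.22135441 200.30911887]
tap 90 120 236 [552.25555159  57.53215513 108.31590143] [551.19407014  64.45822489 108.76125966]
dir 1.8042163209474182 ext 137.40698839685925 39.264733431716124 mid [556.45928072  39.85113426]
tap 155 200 164 [565.97075222  19.00371412 183.79253986] [565.90145607  19.91748728 185.12426784]
dir 1.4659994784793762 ext 81.91061892711437 14.79043567454419 mid [566.08371818  20.07771692]
lid 1233 [ 501.60454939 -219.12765657   24.37760512] [ 510.58685678 -218.00906558] [139.4727548  129.70946228  50.1013509 ]
knob 90 [ 501.62551838 -218.78636058   52.63318437]
pencil etc z>30 max
mug [565.53291435 -15.27732649  86.34290094] [539.78330345 -57.19753816  20.68650797] [604.9207046   13.08372575 193.07351369]
cam [616.95143139 405.74038019  76.93708813] [566.63458707 342.93908661  20.05213202] [697.82680369 461.91934032 106.19102885]
pen [402.86232891 376.86900178  80.15142104] [365.70336062 334.29150628  20.11908149] [434.97760887 405.28357046 143.61259267]
plant [ 683.2434499  -336.13894082   72.08562709] [ 643.59601277 -382.36570859   20.9003972 ] [ 734.64326093 -284.77019011  145.79399496]
scene rim 220 (array([529.55479334, 156.4119298 ]), np.float64(56.66962833158062)) [534.79957603 156.32326408 197.98031024]
tap 90 120 303 [566.37362442  43.29403834 106.50037346] [566.24733849  53.33334862 107.3430267 ]
dir 1.8535747094396149 ext 159.06350079513254 70.67096455019933 mid [565.72716153  45.51888718]
tap 155 200 189 [572.17812387  10.35743805 178.48263447] [572.85699907   9.63586228 181.71465919]
dir 1.4626745331104538 ext 140.1109804974325 22.915735399123633 mid [575.46948769  40.67998456]
lid 1162 [ 508.24251299 -228.56171761   23.11869051] [ 504.45500237 -224.97774496] [127.51404854 127.22423514  45.74453779]
knob 98 [ 507.39894951 -227.47002835   49.80121688]
pencil etc z>30 max
```

View pics/tap.png

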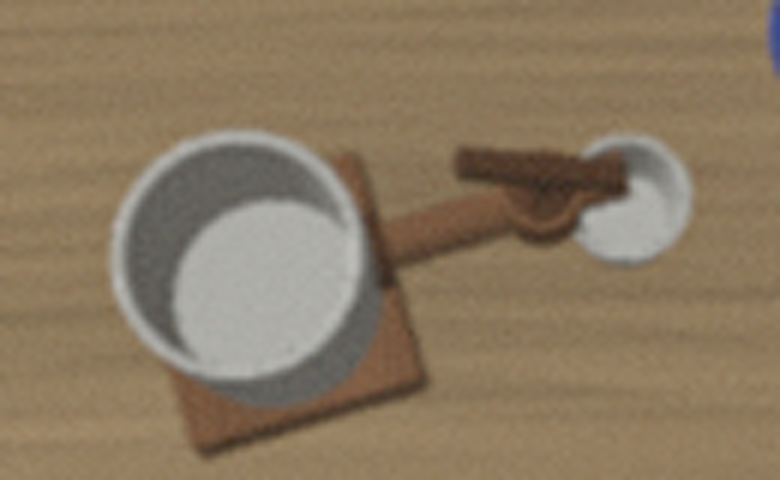

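The crop shows the handle turned about 0.4 rad clockwise from the pipe, with the crock rim clear. The two fixed cameras disagree by 6–9 mm, so I'll refine with the wrist camera.

```bash
python3 - <<'E'
from h import *
for k in (0,np.pi,-np.pi):
    print(k,[np.round(q,2).tolist() if (q:=ctrl.solve_ik([568,17,z],down(y+k))) is not None else None for y,z in((1.466,320),(1.466,181),(.27,173),(.15,173))])
print(optics.camera_params("wrist"))
q=ctrl.solve_ik([568,17,320],down(1.466));
ctrl.move_ptp([568,17,330],down(1.466)); p,X=wrist()
np.savez("w1.npz",p=p,X=X);cv2.imwrite("pics/w1.png",p[:,:,::-1])
print(sensors.read_state()['t'])
E
```

```text
0 [[-0.12, 0.15, 1.48, -0.0, 1.52, -0.02], [-0.12, 0.26, 1.63, -0.0, 1.24, -0.02], [-0.12, 0.27, 1.64, -0.0, 1.23, 1.18], [-0.12, 0.27, 1.64, -0.0, 1.23, 1.3]]
3.141592653589793 [None, None, [-0.12, 0.27, 1.64, -0.0, 1.23, -1.96], [-0.12, 0.27, 1.64, -0.0, 1.23, -1.84]]
-3.141592653589793 [None, None, [-0.12, 0.27, 1.64, -0.0, 1.23, -1.96], [-0.12, 0.27, 1.64, -0.0, 1.23, -1.84]]
{'mtx': array([[270.18895153,   0.        , 254.06379655],
       [  0.        , 270.18895153, 188.93705101],
       [  0.        ,   0.        ,   1.        ]]), 'T_tool_cam': array([[-1.08927386e-04, -9.63633057e-01, -2.67228966e-01,
         6.78521661e+01],
       [ 9.99999481e-01, -3.75687193e-04,  9.47117644e-04,
         5.81892786e-01],
       [-1.01306837e-03, -2.67228724e-01,  9.63632597e-01,
        -1.17821941e+02],
       [ 0.00000000e+00,  0.00000000e+00,  0.00000000e+00,
         1.00000000e+00]])}
2.35
```

View pics/w1.png

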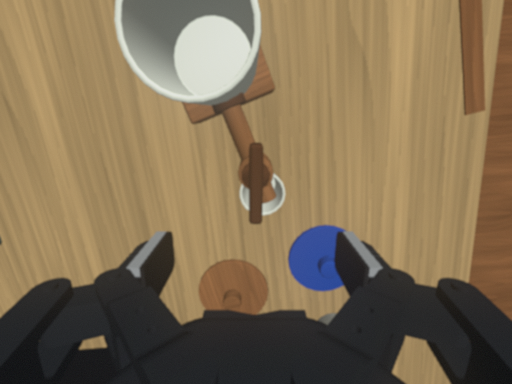

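The wrist view shows the bar at (256,183), aligned with the tool x axis. The rim is at (188,30) and partly visible, the wooden lid at (233,290).

```bash
cat >> h.py <<'E'
def bar(p,X):
    z=X[...,2];xy=X[...,:2]
    m=(z>172)&(z<200)&(np.hypot(X[...,0]-568,X[...,1]-17)<60)&(p.max(-1)<110)
    n,l,st,_=cv2.connectedComponentsWithStats(m.astype('uint8'));m=l==1+st[1:,4].argmax()
    Q=X[m];(c,wh,a)=cv2.minAreaRect(Q[:,:2].astype('float32'))
    q=Q[:,:2]-Q[:,:2].mean(0);V=np.linalg.eigh(q.T@q)[1][:,1]
    return np.array(c),wh,np.arctan2(V[1],V[0])%np.pi,np.median(Q[:,2]),len(Q)
def rim(X,c=(528,160)):
    z=X[...,2];d=np.hypot(X[...,0]-c[0],X[...,1]-c[1]);Q=X[(z>195)&(z<205)&(d<75)&(d>45)];return circ(Q),np.median(Q[:,2]),len(Q)
def lid(X,c=(505,-223),r=45):
    z=X[...,2];d=np.hypot(X[...,0]-c[0],X[...,1]-c[1])
    K=X[(z>45)&(d<r)];D=X[(z>15)&(z<28)&(d<80)]
    return (cv2.minEnclosingCircle(K[:,:2].astype('float32')) if len(K) else None),len(K),(np.median(K[:,2]) if len(K) else 0),cv2.minEnclosingCircle(D[:,:2].astype('float32')),len(D)
E
python3 - <<'E'
from h import *
f=np.load("w1.npz");p,X=f['p'],f['X']
print(bar(p,X));print(rim(X));print(lid(X))
q=X[165:180,245:270];print(X[183,256],X[172,240],X[290,210])
s=sensors.read_state();print(s['eef_pos'],s['force'])
E
```

```text
(array([569.51989746,  17.69174194]), (82.94139862060547, 13.71389389038086), np.float64(1.4559625642137353), np.float64(185.6817039315637), 1032)
((array([528.95590658, 160.41694036]), np.float64(56.14866450264428)), np.float64(199.8097605852337), 2135)
(((504.4580993652344, -220.60752868652344), 15.87889289855957), 261, np.float64(53.24085340894901), ((504.8196105957031, -220.78070068359375), 63.92243576049805), 2666)
[569.97722413  19.98362504 186.18685787] [550.82998794  20.40169231 125.49498157] [ 463.10052831 -212.53709846   22.61432333]
[567.84708659  18.0381632  329.83235746] [ 0.45401817  0.55489891 -0.81970675]
```

```bash
cat > turn.py <<'E'
from h import *
c=np.array([569.5,17.1]);y0,yt=1.456,0.276
ctrl.gripper_to(60,100)
ctrl.move_l([*c,215],down(y0),vel=120); print(ctrl.move_l([*c,180],vel=60,threshold=15))
def st(k):
    s=sensors.read_state();R=s['eef_rot'];print(k,round(s['t'],2),np.round(s['eef_pos'],1),'yaw',round(np.arctan2(R[1,0],R[0,0]),3),np.round(s['force'],1),np.round(s['wrist_torque'],2),round(s['grip_width'],1),round(s['grasp_force']))
    return s
ctrl.gripper_to(8,100); s=st('grip'); z0=180.
ys=np.linspace(y0,yt,13)[1:]
for y in ys:
    f=(y0-y)/(y0-yt)
    dz=np.clip((f-.12)/.8,0,1)*9
    ctrl.move_l([*c,z0-dz],down(y),vel=4); st(round(dz,1))
E
python3 turn.py
```

```text
False
grip 5.06 [569.3  17.1 180.2] yaw 1.456 [-1.5  0.3  1.7] [-0.    0.18 -0.01] 12.5 98
0.0 5.31 [569.4  17.1 180.1] yaw 1.36 [-1.4  0.1  1.7] [ 0.    0.19 -0.1 ] 12.2 98
0.5 5.59 [569.6  17.1 179.8] yaw 1.262 [-2.5  0.1  4. ] [-0.04  0.24 -0.03] 12.6 98
1.5 5.97 [569.7  17.  179.2] yaw 1.163 [-2.8  0.1  5.1] [ 0.02  0.5  -0.05] 13.0 98
2.4 6.36 [569.8  17.  178.5] yaw 1.065 [-2.2 -1.2  6.5] [-0.03  0.42 -0.05] 12.2 98
3.3 6.74 [569.9  16.9 177.8] yaw 0.966 [-2.6  0.2  7.4] [-0.04  0.46 -0.07] 12.5 98
4.3 7.12 [570.   16.8 177. ] yaw 0.868 [-3.1 -0.4  7.6] [-0.09  0.53 -0.09] 12.5 99
5.2 7.51 [570.1  16.7 176.3] yaw 0.77 [-3.4 -0.7  8.2] [-0.13  0.57 -0.04] 12.8 99
6.1 7.89 [570.2  16.6 175.7] yaw 0.671 [-4.1 -0.8  9. ] [-0.12  0.68 -0.11] 12.6 99
7.1 8.28 [570.2  16.6 174.9] yaw 0.573 [-3.2 -1.8 10.3] [-0.14  0.75 -0.02] 12.8 99
8.0 8.66 [570.3  16.5 174.2] yaw 0.475 [-4.9 -1.  10.8] [-0.22  0.76 -0.12] 12.3 99
9.0 9.04 [570.4  16.3 173.6] yaw 0.376 [-4.5 -0.5 12.6] [-0.33  0.85 -0.03] 12.4 99
9.0 9.29 [570.4  16.2 173.5] yaw 0.278 [-4.6 -1.6 12.2] [-0.32  0.9  -0.09] 12.2 99
```

```bash
python3 - <<'E'
from h import *
c=np.array([569.4,17.8])
for y,z in((.376,170),(.276,169),(.216,168),(.376,167),(.276,166),(.276,166)):
    ctrl.move_l([*c,z],down(y),vel=4)
    s=sensors.read_state();R=s['eef_rot'];print(round(s['t'],2),np.round(s['eef_pos'],1),round(np.arctan2(R[1,0],R[0,0]),3),np.round(s['force'],1),round(s['grip_width'],1))
ctrl.move_l([*c,171],vel=20);ctrl.gripper_to(60,100)
ctrl.move_l([*c,330],vel=150)
p,X=wrist();np.savez("w2.npz",p=p,X=X);print(bar(p,X),rim(X),sensors.read_state()['force'],sensors.read_state()['t'])
E
```

```text
9.75 [570.4  16.4 173.5] 0.378 [-6.  -2.9 16.6] 12.8
10.15 [570.5  16.3 173.4] 0.278 [-7.1 -2.7 20.4] 12.5
10.55 [570.6  16.3 173.3] 0.219 [-10.2  -2.3  25. ] 12.6
10.95 [570.6  16.4 173.3] 0.379 [-11.7  -1.2  29. ] 12.2
11.35 [570.7  16.3 173.2] 0.279 [-13.1  -2.5  33.2] 12.6
11.6 [570.7  16.3 173.2] 0.278 [-14.3  -2.   33.4] 12.6
(array([570.93768311,  16.82967758]), (81.52760314941406, 13.47773265838623), np.float64(0.2852982589996924), np.float64(178.98381650971294), 963) ((array([529.55532821, 159.65591921]), np.float64(56.399149176215666)), np.float64(199.78088217270982), 2889) [-0.40278377  0.3489857  -0.24253841] 13.775
```

The plug is home: the bar top is at 179 mm, its yaw 0.285. Now the lid.

```bash
python3 - <<'E'
from h import *
def st(k):
    s=sensors.read_state();print(k,round(s['t'],2),np.round(s['eef_pos'],1),np.round(s['force'],1),np.round(s['wrist_torque'],2),round(s['grip_width'],1),round(s['grasp_force']));return s
Y=1.2
ctrl.gripper_to(60,60)
ctrl.move_ptp([504.5,-220.7,220],down(Y)); ctrl.hold(.2)
p,X=wrist();L=lid(X);print(L);k=np.array(L[0][0])
if np.hypot(*(k-[504.5,-220.7]))>4:k=np.array([504.5,-220.7])
ctrl.move_l([*k,90],vel=120);e=k-sensors.read_state()['eef_pos'][:2];print(e,ctrl.move_l([*(k+e),52],vel=40,threshold=8));st('down')
ctrl.gripper_to(20,60);st('grip')
ctrl.move_l([*(k+e),70],vel=30);ctrl.move_l([*(k+e),310],vel=150);st('up')
ctrl.move_l([529.3,160,310],vel=150);ctrl.hold(.3);st('over')
p,X=wrist();np.savez("w3.npz",p=p,X=X);cv2.imwrite("pics/w3.png",p[:,:,::-1])
f=fixed("scene");cv2.imwrite("pics/s3.png",cv2.resize(f[0][60:240,180:380,::-1],None,fx=3,fy=3))
E
```

```text
(((505.0181579589844, -222.9470672607422), 44.98560333251953), 25929, np.float64(280.755378807037), ((504.65185546875, -221.9772491455078), 63.841094970703125), 7909)
[-0.72500479  0.46669743] False
down 17.82 [ 504.6 -222.7   52.3] [ 0.3 -0.6  0.2] [-0.04  0.03 -0.05] 59.8 0
grip 18.19 [ 504.8 -222.8   52.6] [-0.1 -0.2  3. ] [ 0.1   0.15 -0.02] 30.3 60
up 20.69 [ 503.8 -222.2  308.8] [-0.5  0.1 -1.5] [ 0.03  0.01 -0.03] 30.4 59
over 23.7 [529.3 159.8 310. ] [ 0.4  0.  -1.4] [-0.   -0.03 -0.02] 30.4 59
```

View pics/s3.png

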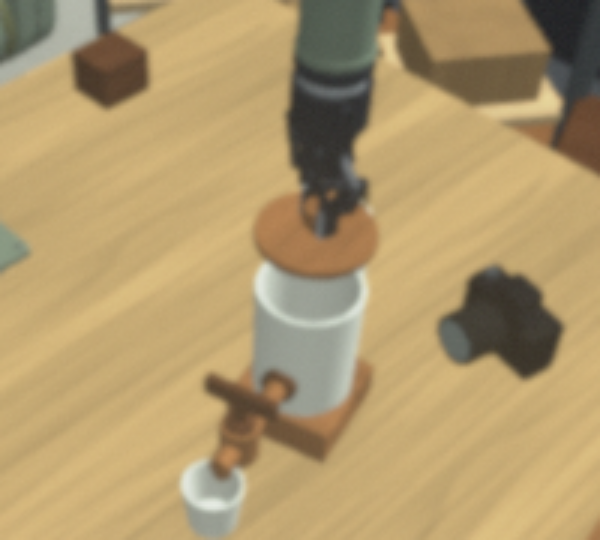

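View pics/w3.png

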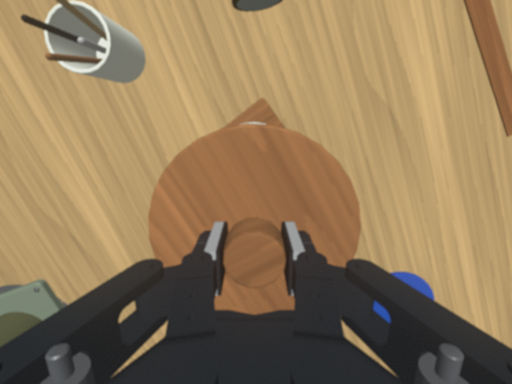

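The lid is held and looks level, centred over the crock (disc around (255,215) in the wrist view). I'll check its centre and tilt numerically.

```bash
python3 - <<'E'
from h import *
f=np.load("w3.npz");p,X=f['p'],f['X'];z=X[...,2]
h=cv2.cvtColor(p,cv2.COLOR_RGB2HSV)
m=(z>265)&(z<295)&(h[...,1]>90)&(p[...,0]>90)
print(m.sum());Q=X[m];A=np.c_[Q[:,:2]-[529,160],np.ones(len(Q))];print(np.linalg.lstsq(A,Q[:,2],rcond=None)[0],Q[:,2].std())
m2=m.copy();m2[240:]=0
c=max(cv2.findContours(m2.astype('uint8'),0,1)[0],key=len)[:,0];c=c[c[:,1]<235];print(circ(X[c[:,1],c[:,0]]))
K=X[(z>303)&(z<318)&(h[...,1]>90)&(p[...,0]>90)];print(len(K),cv2.minEnclosingCircle(K[:,:2].astype('float32')),np.median(K[:,2]))
E
```

```text
22190
[-1.66403013e-03  3.02364359e-04  2.79543582e+02] 1.2046906662907848
(array([538.26181469, 182.198765  ]), np.float64(44.61810054943657))
3181 ((532.3492431640625, 167.0489501953125), 28.716951370239258) 311.24325230834984
```

```bash
python3 - <<'E'
from h import *
f=np.load("w3.npz");p,X=f['p'],f['X'];z=X[...,2]
h=cv2.cvtColor(p,cv2.COLOR_RGB2HSV)
m=(z>274)&(z<285)&(h[...,1]>90);m[260:]=0;m=cv2.morphologyEx(m.astype('uint8'),2,np.ones((3,3)))
print(cv2.minEnclosingCircle(X[m>0][:,:2].astype('float32')))
R=np.array([[np.nonzero(r)[0].min(),np.nonzero(r)[0].max(),i] for i,r in enumerate(m) if r.any()])
R=R[R[:,2]<215];P=np.r_[X[R[:,2],R[:,0]],X[R[:,2],R[:,1]]];print(circ(P))
m=(z>308)&(z<315)&(h[...,1]>90);m[:215]=0;m[305:]=0;m[:,:222]=0;m[:,288:]=0
K=X[m];print(len(K),cv2.minEnclosingCircle(K[:,:2].astype('float32')),K.mean(0))
E
```

```text
((529.5626220703125, 160.564453125), 63.802528381347656)
(array([529.8268544 , 160.67595276]), np.float64(62.6784943728661))
3020 ((529.300537109375, 159.7696075439453), 18.227331161499023) [529.96348161 161.19669853 311.22885602]
```

```bash
python3 - <<'E'
from h import *
c=[529.2,159.8]
def st(k):
    s=sensors.read_state();print(k,round(s['t'],2),np.round(s['eef_pos'],1),np.round(s['force'],1),round(s['grip_width'],1));return s
ctrl.move_l([*c,258],vel=80);st('a')
print(ctrl.move_l([*c,236],vel=20,threshold=4));s=st('touch')
if s['eef_pos'][2]<244:
    ctrl.gripper_to(60);st('open');ctrl.move_l([*c,300],vel=80);ctrl.move_l([500,40,400],vel=200)
    ctrl.hold(.3)
    p,X=wrist();print(bar(p,X));cv2.imwrite("pics/w4.png",p[:,:,::-1]);np.savez("w4.npz",p=p,X=X)
    z=X[...,2];d=np.hypot(X[...,0]-529,X[...,1]-160)
    h=cv2.cvtColor(p,cv2.COLOR_RGB2HSV)[...,1]>90
    D=X[(z>200)&(z<222)&(d<75)&h];K=X[(z>232)&(z<250)&(d<35)&h]
    A=np.c_[D[:,:2]-[529,160],np.ones(len(D))];print(len(D),len(K),np.linalg.lstsq(A,D[:,2],rcond=None)[0],cv2.minEnclosingCircle(D[:,:2].astype('float32')),K.mean(0))
    st('end')
E
```

```text
a 24.6 [529.5 159.8 258.3] [ 0.3 -0.7 -1.9] 30.4
True
touch 25.42 [529.  159.8 240.7] [-0.1 -0.5  3.6] 30.6
open 25.81 [527.7 159.6 238.7] [-0.4 -0.3 -0.3] 59.9
(array([568.51062012,  17.06964111]), (80.9592056274414, 14.26206111907959), np.float64(0.2755503955444052), np.float64(178.6410230674354), 677)
11273 998 [7.65294003e-06 1.65956591e-03 2.10199356e+02] ((529.4165649414062, 159.91055297851562), 63.79532241821289) [529.16510908 159.1483413  241.80488204]
end 28.01 [499.9  40.5 399.4] [-0.4 -0.6 -0.1] 59.8
```

View pics/w4.png

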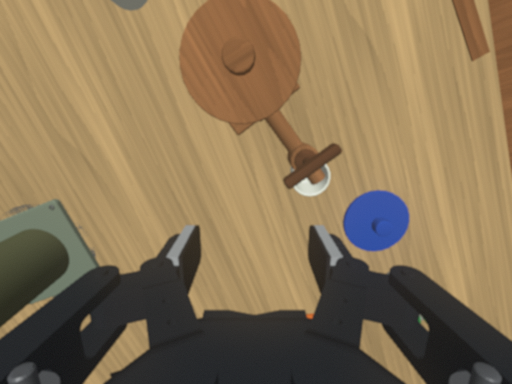

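The lid sits flat on the crock at (240,58), with its disc top at 210 mm. The handle at (312,165) is square across the pipe, and the gripper touches nothing.

```bash
python3 -c "
from plant import ctrl
print(ctrl.finish_job())"
```

```text
the job is handed in; nothing more can be done
None
```

I handed the job in at about 28 s with the plug home, the handle square to within about 0.01 rad by the cameras, the lid flat and centred on the crock to about 1 mm, and nothing else on the desk touched; no verdict came back from the judge.

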